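# Slide a tip box down the loading lane of a pipetting deck

### The job

Push the pipette tip box along the grey loading deck, in between the two yellow guide rails, until it is fully home against both rubber bumpers at the far end, and leave it there. The rails are freshly aligned: neither the box nor the robot may touch either of them at any time. Only push the box with the fingers, keeping it flat on the deck (do not grip or lift it), and leave the bottle, tube and vial alone.

Things in the scene. Friction and masses are not known exactly. Their poses are not given: they have to be found in the camera images.
- deck: Fixed grey deck plate 450 x 200 mm, 8 mm thick, on the bench: x -270 to 180, y -100 to 100 mm. Origin on the bench, on the lane's centre line; +x is the pushing direction, z up. Lane between rails: y -72 to 72 mm, from its mouth at x = -100. Two black rubber bumpers (30 mm wide at y = -40 and 40, 10 to 26 mm above the bench) end it, faces at x = 155. Green lines are flat paint.
- rail_left: Yellow guide rail fixed to the deck on the deck's +y side: 270 x 12 x 22 mm, origin at the centre of its underside, x along the lane. Inner face at deck y = +72 mm, top 30 mm above the bench. Not to be touched.
- rail_right: Yellow guide rail fixed to the deck on the deck's -y side: 270 x 12 x 22 mm, origin at the centre of its underside, x along the lane. Inner face at deck y = -72 mm, top 30 mm above the bench. Not to be touched.
- lane_mouth (a point): Centre of the open mouth of the lane, on the deck's top face, at deck x = -100 mm.
- stop_face (a point): Point midway between the two rubber bumpers, in the plane of their faces, 18 mm above the bench, at deck x = +155 mm.
- tip_box: Loose clear tip box 82 x 120 x 95 mm (x, y, z), 0.13 to 0.29 kg; origin at its underside's centre. Starts before the mouth, off-centre, askew, its -x side leading. Flat walls: y = -60 and 60, leading x = -40 (lip 4 mm proud 61 to 64 mm up, clears the bumpers), trailing x = 42 mm (hinges look 3 mm proud). Square in the lane it has 12 mm each side; home its origin is at deck x = 115 mm.
- bottle: Bystander: 100 ml glass reagent bottle with blue screw cap, 56 mm across, 110 mm tall, standing on the bench beyond the end stop; origin at the centre of its underside.
- tube: Bystander: conical tube with blue cap standing on the bench beside the right rail, 34 mm across, 108 mm tall; origin at the centre of its underside.
- vial: Bystander: small amber vial with black cap standing on the bench beside the right rail, 21 mm across, 50 mm tall; origin at the centre of its underside.

How it is judged:
By the outcome, as a careful person would: the job done as asked, in the order asked, and still so for the second after the job is handed in, with the robot touching nothing.
It also fails if it takes over 61 s, if anything falls off the work surface, if the arm or the gripper's body presses on something with over 40 N, if the wrist force passes 120 N, or if a joint passes its speed limit or range.

### The arm

A 7-joint arm with a two-finger parallel gripper is mounted at the origin on a cart in front of the work surface, level with it; the furniture and walls round the work are solid. World frame = base frame: x ahead of the robot, y to its left, z up, the work surface at z = 0. Lengths are in m, angles in rad, forces in N, time in s.
With the tool pointing down it reaches from about 0.425 to 0.925 m from the base axis. Payload 6.8 kg.
Tool frame: the origin (TCP) lies at the very end of the fingers, on their centre line; the grasp point (between the pads) lies 19 mm behind it; z points along the fingers, y is the line along which they close (so a half turn about z gives the same grasp; the last joint's range is limited). The gripper opens to 85 mm and grips with 20 to 120 N. Pads are 22 mm wide; open, the fingers measure 114 mm over their backs; the gripper's body (76 mm by 85 mm) begins 54 mm behind the grasp point. The pads swing forward as they close: fully open they stand 13 mm farther back than shut.
Start: joints at [1.148, 0.477, 0.022, 1.555, -0.011, 1.109, -0.083], TCP at [0.209, -0.642, 0.192] pointing down, gripper open.
Joint ranges: [-2.96, 2.96], [-0.34, 2.1], [-1.41, 1.46], [0.24, 2.44], [-1.37, 4.51], [0.17, 1.92], [-2.96, 2.96]. Speed limits (rad/s): [2.39, 2.39, 3.14, 3.14, 3.14, 3.14, 3.14].

### API

Orientations are given as a rotation vector (axis times angle).
In Python, from bench import get_obs, viewer, r gives the robot as it stands. The module is installed in compiled form; this text tells all that it offers.
- The arm moves only by the tool play_rows, never from a script. Its argument "commands" is a list that holds one entry, the list of rows, each a list of 5 numbers: the gripper's target within -1 to 1 (shut at 1, half-way at 0, fully open at -1), then the shift along the tool's x, y, z scaled (see below), then the turn about the tool's z scaled (see below). A call has 1 to 12 rows; each row is the pose to reach, as a shift and turn from the pose commanded when the call began, along the tool's axes at that moment; what a row does not reach only later rows make up. The controller multiplies each number of a shift by 0.2 m and each number of a turn by pi/2 rad. A row lasts 1/12 s, in which the tool goes at most 41.7 mm and 7.16 degrees, less where a joint would pass 70% of its speed; a pose out of reach is approached as far as the arm can. A call with a number of a shift or a turn outside -1 to 1 is refused whole. A call with a gripper value outside its range is refused whole. The fingers move at their own pace and stop on an object; "grip_force" is the grip in N (left out, the last holds). Time passes only in rows, so rows that repeat a pose let the fingers close. It gives the time, the measured TCP pose, the force, the opening and the grip force at its end, in the units of the state.
- get_obs(): the state, without advancing time (a new reading comes with each control period).
- viewer.grab_frame(name): name is "scene" or "top"; returns a dict with "pixels" (420x560x3 uint8, red, green, blue), "fovy" (degrees; the focal length in pixels is half the picture's height over the tangent of half this angle, whatever the lens; pixels are square), "cx", "cy" (the principal point, pixels), "distortion" ([k1, k2, p1, p2, k3] as OpenCV has them; the pictures are not rectified), "world_to_cam" (4x4, takes a point from world to camera coordinates). Camera axes: x right, y up, looking along -z (the intrinsics and any distortion apply to the point x, -y, -z); pixel columns grow to the right and rows downward; lengths in m; the calibration is good to about 2 mm. A picture is of the moment at which its call begins. There is no depth.
- r.hand_in(): hands the job in; it is judged then, once.
Trained networks look in a picture, given as the dict that the camera call returned (one of the last four; its "shot" number tells which), for a name from the list of things; names that differ only in an ending like _2 or _b are one class to them, and where a whole thing is asked for, a point or a joint stands for the part that bears it (a point fixed in the world has none). Each returns a list of dicts, best first, with "score" (0 to 1); they miss things now and then, are a little off and sometimes report something else, mostly with a low value. They report only what shows in the picture. A call takes as long as a camera call.
- viewer.trace(picture, thing): "pixels" (420x560 bool, what is visible of it) and "rect" ([left, top, right, bottom] in pixels, round what is visible of it).
The state is a dict: "clock": time; "joints": joint angles; "qvel": joint speeds; "tau": joint torques, N m; "tcp_pos": TCP position; "orientation": TCP orientation; "contact_force": force on the tool from outside, world axes, zero at the start; "moment": the same for the moment, N m; "grip_width": finger opening in m; "gripper_force": force on a finger pad.
Only numpy, scipy, OpenCV 4.12 (cv2) and the standard library are available. Lean on these libraries where they do the work, as an engineer would, in place of code of your own. Each camera call takes 0.05 s, during which the arm holds its last target. There are 200 camera calls.

## Working session

There is one attempt and no reset: what is moved stays moved. The work goes in short steps, Python scripts to look and compute and a tool call to move; the robot and the scene stay as the last step left them, time stands still between calls to the robot, and variables do not carry over. Pictures are saved under pics/ and viewed, at most 10 in all, crops included, and the job is handed in when it is done.

Besides the shell and the picture viewer there is one more tool, called after "Emit:" as name([rows], argument=value, ...), one row to a line, values as JSON. play_rows: Moves the arm, as the interface text tells. Shifts and turns lie within -1 to 1; 1 stands for 0.2 m of shift or pi/2 rad of turn. Its arguments: {"type":"object","properties":{"commands":{"type":"array","items":{"type":"array","items":{"type":"array","items":{"type":"number","minimum":-1,"maximum":1}}}},"grip_force":{"type":"number"}},"required":["commands"]}

```bash
mkdir -p pics
cat > h.py <<'E'
import numpy as np, cv2
from bench import get_obs, viewer, r
def K(p):
    f=p["pixels"].shape[0]/2/np.tan(np.radians(p["fovy"])/2)
    return np.array([[f,0,p["cx"]],[0,f,p["cy"]],[0,0,1.]])
F=np.diag([1,-1,-1.])
def proj(p,X):
    W=np.array(p["world_to_cam"]);R=F@W[:3,:3];t=F@W[:3,3]
    return cv2.projectPoints(np.asarray(X,float).reshape(-1,3),cv2.Rodrigues(R)[0],t,K(p),np.array(p["distortion"],float))[0].reshape(-1,2)
def unproj(p,uv,z):
    W=np.array(p["world_to_cam"]);R=F@W[:3,:3];t=F@W[:3,3]
    n=cv2.undistortPoints(np.asarray(uv,float).reshape(-1,1,2),K(p),np.array(p["distortion"],float)).reshape(-1,2)
    d=np.c_[n,np.ones(len(n))]@R; c=-R.T@t
    return c+d*((np.broadcast_to(z,len(n))-c[2])/d[:,2])[:,None]
def save(p,n): cv2.imwrite(f"pics/{n}.png",p["pixels"][:,:,::-1])
E
python3 - <<'E'
from h import *
print(get_obs())
for n in("scene","top"):
    p=viewer.grab_frame(n); save(p,n+"0")
    W=np.array(p["world_to_cam"]);print(n,p["fovy"],p["distortion"],-W[:3,:3].T@W[:3,3],W[:3,:3].round(3).tolist())
    for t in("deck","rail_left","rail_right","tip_box","bottle","tube","vial"):
        for d in viewer.trace(p,t)[:2]: print(t,d["score"],d["rect"])
E
```

```text
{'clock': 0.0, 'joints': array([ 1.14787611,  0.47783065,  0.02234126,  1.5564459 , -0.01147662,
        1.10929052, -0.08311969]), 'qvel': array([ 0.00042118, -0.00094877,  0.00016829,  0.00027771,  0.00116706,
        0.00065295, -0.00068825]), 'tau': array([-4.97675937e-04, -5.96438026e+01,  1.60768960e+00, -2.81189364e+01,
        1.24645833e-02,  9.53784096e-03,  1.07227901e-06]), 'tcp_pos': array([ 0.2087792 , -0.64120673,  0.19130768]), 'orientation': array([-3.10097978e+00, -4.92215068e-01,  7.00443313e-04]), 'contact_force': array([-0.4416801 , -0.34703447,  0.09504704]), 'moment': array([0.01683951, 0.00787915, 0.00026531]), 'gripper_force': 0.0, 'grip_width': 0.0853098948061428}
scene 44.17853366846942 [-0.06830231  0.          0.          0.          0.        ] [ 0.27397503 -0.59027705  0.89165144] [[0.939, -0.344, 0.012], [0.248, 0.699, 0.671], [-0.239, -0.627, 0.742]]
deck 0.87 [196.8, 204.3, 375.9, 408.9]
rail_left 0.87 [204.8, 224.6, 255.6, 323.4]
rail_right 0.62 [268.4, 198.5, 329.2, 297.0]
tip_box 0.91 [266.7, 297.2, 347.5, 387.0]
bottle 0.92 [195.5, 164.8, 221.2, 214.8]
tube 0.85 [319.8, 209.5, 337.1, 255.3]
vial 0.54 [301.1, 191.6, 310.2, 206.5]
top 54.46240552770693 [-0.10488134  0.          0.          0.          0.        ] [0.42515142 0.11692961 0.95672801] [[0.024, -1.0, 0.001], [0.986, 0.024, 0.165], [-0.165, -0.003, 0.986]]
deck 0.59 [238.8, 205.2, 435.6, 298.3]
deck 0.48 [304.8, 172.3, 323.1, 197.3]
rail_left 0.9 [245.0, 283.5, 364.6, 290.1]
rail_right 0.8 [243.1, 213.3, 360.6, 221.4]
tip_box 0.83 [387.2, 224.2, 437.2, 279.5]
tip_box 0.27 [245.7, 286.2, 362.4, 289.6]
bottle 0.94 [206.3, 261.2, 228.0, 286.9]
tube 0.8 [305.1, 172.7, 322.5, 198.6]
vial 0.61 [255.7, 179.8, 260.4, 193.5]
```

View pics/scene0.png

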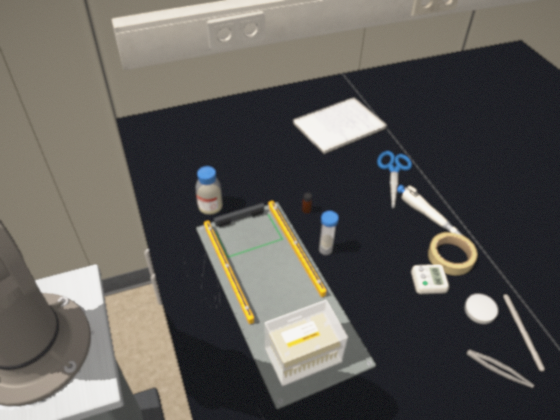

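View pics/top0.png

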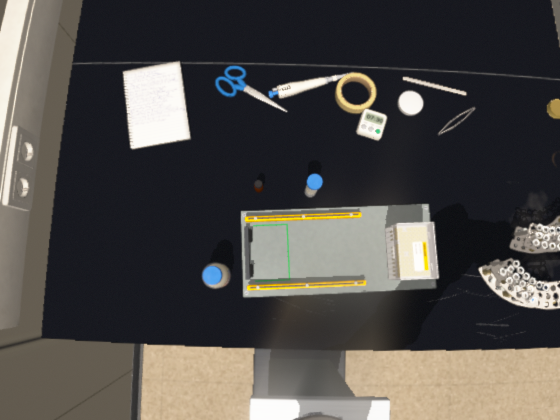

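The deck runs along world +y, which is left in the top view. The box sits at about (412,251) in that view, before the lane mouth. The rails are at rows ~217 and ~286, and the tube and vial stand outside the right rail. Next I'll fit the deck and box poses.

```bash
cat >> h.py <<'E'
from scipy.optimize import minimize
S=4
def box3(x0,x1,y0,y1,z0,z1): return np.array([[x,y,z] for x in(x0,x1) for y in(y0,y1) for z in(z0,z1)])/1000.
def place(P,q):
    c,s=np.cos(q[2]),np.sin(q[2]); return np.c_[P[:,0]*c-P[:,1]*s+q[0],P[:,0]*s+P[:,1]*c+q[1],P[:,2]]
def render(p,P):
    h,w=p["pixels"].shape[:2]; im=np.zeros((h*S,w*S),np.float32)
    hull=cv2.convexHull(((proj(p,P)+.5)*S).astype(np.float32))
    cv2.fillConvexPoly(im,np.round(hull*16).astype(np.int32),1.,shift=4)
    return cv2.GaussianBlur(cv2.resize(im,(w,h),interpolation=cv2.INTER_AREA),(0,0),1.5)
def fit(items,q0):
    # items: (picture, mask, parts)
    T=[(p,cv2.GaussianBlur(m.astype(np.float32),(0,0),1.5),P) for p,m,P in items]
    L=np.array([.01,.01,.05])
    c=lambda u:sum(((render(p,place(P,q0+u*L))-m)**2).sum() for p,m,P in T)
    o=minimize(c,np.zeros(3),method="Nelder-Mead",options=dict(initial_simplex=np.vstack([np.zeros(3),np.eye(3)*1.5]),xatol=.01,fatol=.01))
    return q0+o.x*L,o.fun
RL=box3(-100,170,72,84,8,30); RR=box3(-100,170,-84,-72,8,30)
DECK=box3(-270,180,-100,100,0,8); BOX=box3(-40,42,-60,60,8,103)
def m(p,t): return viewer.trace(p,t)[0]["pixels"]
def boxfit(q0,names=("scene","top")):
    out={}
    it=[]
    for n in names:
        p=viewer.grab_frame(n); mm=m(p,"tip_box"); it.append((p,mm,BOX)); out[n]=fit(it[-1:],q0)
    out["both"]=fit(it,q0); return out,it
E
python3 - <<'E'
from h import *
# initial deck: from top picture corners
p=viewer.grab_frame("top"); s=viewer.grab_frame("scene")
X=unproj(p,[[430,205],[436,290],[241,211],[244,297]],.008); print(X.round(4))
d=X[2:].mean(0)-X[:2].mean(0); a=np.arctan2(d[1],d[0]); 
c=X[2:].mean(0)-d/np.linalg.norm(d)*.18
q0=np.array([c[0],c[1],a]);print(q0)
top=[(p,m(p,"rail_left"),RL),(p,m(p,"rail_right"),RR)]
sc=[(s,m(s,"rail_left"),RL),(s,m(s,"rail_right"),RR)]
for n,i in(("top",top),("scene",sc),("both",top+sc),("deckS",[(s,m(s,"deck")|m(s,"tip_box")|sc[0][1]|sc[1][1],np.vstack([DECK]))])): print(n,fit(i,q0))
D=fit(top+sc,q0)[0]
b0=np.r_[place(np.array([[-.22,0,0]]),D)[0,:2],D[2]+np.pi]
out,_=boxfit(b0)
c,sn=np.cos(D[2]),np.sin(D[2])
for n,(q,f) in out.items(): 
    e=q[:2]-D[:2]; print(n,q,f,"deck mm",1e3*(e@[c,sn]),1e3*(e@[-sn,c]),np.degrees(q[2]-D[2]))
B=out["both"][0]
for n,pp in(("top",p),("scene",s)):
    im=cv2.resize(pp["pixels"][:,:,::-1],None,fx=3,fy=3,interpolation=cv2.INTER_CUBIC)
    for P,q,col in((RL,D,(255,0,255)),(RR,D,(255,0,255)),(DECK,D,(0,255,0)),(BOX,B,(0,0,255))):
        V=((proj(pp,place(P,q))+.5)*3).astype(int)
        for i in range(8):
            for j in(1,2,4):
                if not i&j: cv2.line(im,V[i].tolist(),V[i|j].tolist(),col,1)
    im=im[540:990,660:1360] if n=="top" else im[580:1240,560:1160]
    cv2.imwrite(f"pics/{n}_fit.png",im[:600])
np.save("D.npy",D);np.save("B.npy",B)
E
```

```text
[[ 0.599  -0.2605  0.008 ]
 [ 0.398  -0.2684  0.008 ]
 [ 0.5737  0.1913  0.008 ]
 [ 0.3749  0.1776  0.008 ]]
[0.48401056 0.00468991 1.62460393]
top (array([0.48620063, 0.00720248, 1.63247165]), np.float64(39.140804290771484))
scene (array([0.48737829, 0.01069482, 1.63080759]), np.float64(21.376970291137695))
both (array([0.48681706, 0.00936348, 1.63287946]), np.float64(80.64173889160156))
deckS (array([0.48715681, 0.01130633, 1.63199763]), np.float64(4616.6669921875))
scene [ 0.48424069 -0.18841886  4.76837787] 27.55398941040039 deck mm -197.24146486009667 14.842466291397729 179.65082523116973
top [ 0.48393339 -0.19005124  4.77738882] 3.066114902496338 deck mm -198.8516332564877 15.250451463413548 180.16711501607116
both [ 0.48385551 -0.18884439  4.77318304] 39.04735565185547 deck mm -197.64227508198704 15.253306833813129 179.92614127409962
```

View pics/top_fit.png

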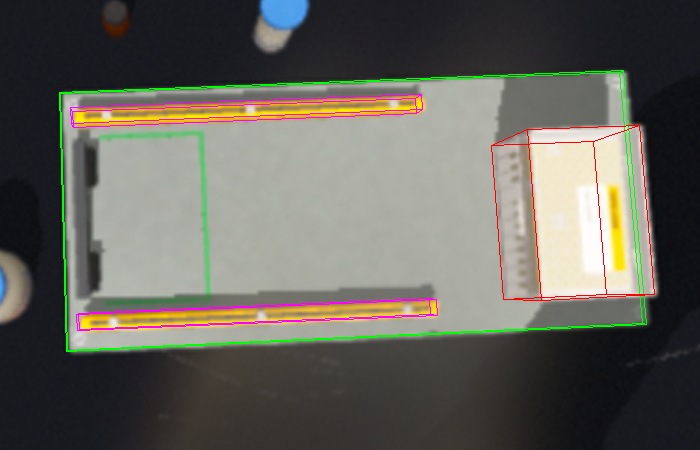

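View pics/scene_fit.png

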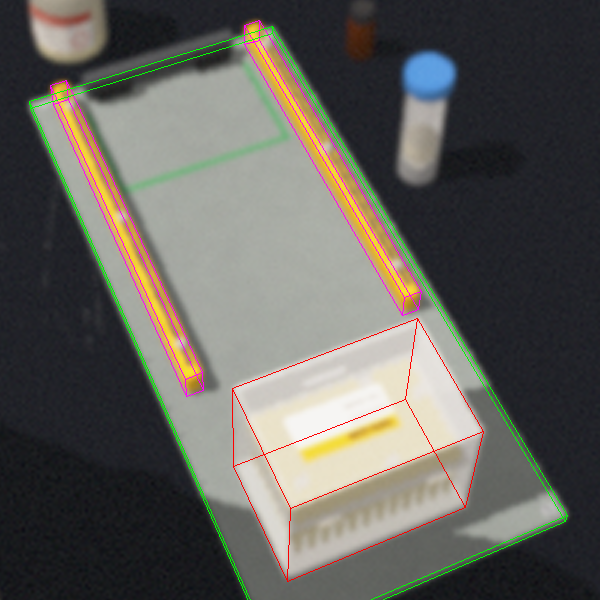

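The fits agree with both pictures. The box is about 15 mm off toward deck +y, with yaw near 0, and its leading face is 57 mm before the mouth. I'll first square and centre it by pushing its +y side, then push it from behind. The fingertips stay above the rail tops throughout.

```bash
cat >> h.py <<'E'
from scipy.spatial.transform import Rotation as Ro
def goto(dx,dy,z,ang,pos=None):
    """deck mm target, z m, tool-x angle in deck deg -> scaled shift, turn"""
    D=np.load("D.npy"); o=get_obs(); R=Ro.from_rotvec(o["orientation"]).as_matrix()
    t=np.r_[place(np.array([[dx/1e3,dy/1e3,0]]),D)[0,:2],z]; d=R.T@(t-o["tcp_pos"])
    a=np.degrees(D[2])+ang-np.degrees(np.arctan2(R[1,0],R[0,0])); a=(a+180)%360-180
    return (d/.2).round(4),round(-a/90,4),"r",np.hypot(*t[:2])
def st():
    D=np.load("D.npy"); o=get_obs(); R=Ro.from_rotvec(o["orientation"]).as_matrix()
    c,s=np.cos(D[2]),np.sin(D[2]); e=o["tcp_pos"][:2]-D[:2]
    print("t",o["clock"],"deck",(1e3*np.r_[e@[c,s],e@[-s,c],o["tcp_pos"][2]]).round(1),"ang",np.degrees(np.arctan2(R[1,0],R[0,0])-D[2]).round(2),"F",o["contact_force"].round(1),"w",o["grip_width"],o["joints"].round(2))
E
python3 -c "
from h import *
st();print(goto(-198,100,.19,-90))"
```

```text
t 1.4 deck [-632.7  317.7  192.3] ang -75.52 F [-0.2 -0.1  0.5] w 0.08554626870852854 [ 1.15  0.48  0.02  1.56 -0.01  1.11 -0.08]
(array([ 1.5973, -1.8324,  0.0116]), np.float64(0.1609), 'r', np.float64(0.44412878239128206))
```

Emit:
play_rows([
  [[0,0.8,-0.92,0,0.16],[0,0.8,-0.92,0,0.16],[0,0.8,-0.92,0,0.16],[0,0.8,-0.92,0,0.16],[0,0.8,-0.92,0,0.16],[0,0.8,-0.92,0,0.16],[0,0.8,-0.92,0,0.16],[0,0.8,-0.92,0,0.16],[0,0.8,-0.92,0,0.16]],
])

```text
clock: 2.15
tcp_pos: [0.304, -0.4181, 0.1926]
orientation: [3.139, 0.099, 0.0]
contact_force: [-0.5, -0.4, -0.7]
grip_width: 0.0425
gripper_force: 0.0
```

```bash
python3 -c "
from h import *
st();print(goto(-198,100,.19,-90))"
```

```text
t 2.15 deck [-415.3  209.   192.6] ang -89.93 F [-0.5 -0.4 -0.7] w 0.04250472158169782 [ 0.83  0.22 -0.02  1.93  0.    0.99 -0.69]
(array([ 0.5464, -1.0857,  0.0122]), np.float64(0.0008), 'r', np.float64(0.44412878239128206))
```

Emit:
play_rows([
  [[0,0.53,-1,0,0],[0,0.53,-1,0,0],[0,0.53,-1,0,0],[0,0.53,-1,0,0],[0,0.53,-1,0,0],[0,0.53,-1,0,0],[0,0.53,-1,0,0],[0,0.53,-1,0,0]],
])

```text
clock: 2.82
tcp_pos: [0.3976, -0.2119, 0.1924]
orientation: [3.14, 0.1, 0.0]
contact_force: [-0.2, -1.0, -0.2]
grip_width: 0.0427
gripper_force: 0.0
```

```bash
python3 -c "
from h import *
st();print(goto(-198,100,.045,-90))"
```

```text
t 2.8167 deck [-215.3  102.7  192.4] ang -89.92 F [-0.2 -1.  -0.2] w 0.04274964359680585 [ 0.53  0.11 -0.2   2.06  0.03  0.97 -1.18]
(array([ 0.0137, -0.0868,  0.7369]), np.float64(0.0009), 'r', np.float64(0.44412878239128206))
```

Emit:
play_rows([
  [[0,0,-0.087,0,0],[0,0,-0.087,0.2,0],[0,0,-0.087,0.4,0],[0,0,-0.087,0.6,0],[0,0,-0.087,0.73,0],[0,0,-0.087,0.73,0],[0,0,-0.087,0.73,0]],
])

```text
clock: 3.4
tcp_pos: [0.3948, -0.1953, 0.0456]
orientation: [-3.139, -0.094, 0.005]
contact_force: [-0.6, -1.3, 0.6]
grip_width: 0.0426
gripper_force: 0.0
```

```bash
python3 -c "
from h import *
st()
p=viewer.grab_frame('scene'); cv2.imwrite('pics/side.png',cv2.resize(p['pixels'][200:420,130:430,::-1],None,fx=2.5,fy=2.5))"
```

```text
t 3.4 deck [-198.6  104.6   45.6] ang -90.11 F [-0.6 -1.3  0.6] w 0.04259442039788144 [ 0.49  0.33 -0.2   2.21  0.11  0.62 -1.3 ]
```

View pics/side.png

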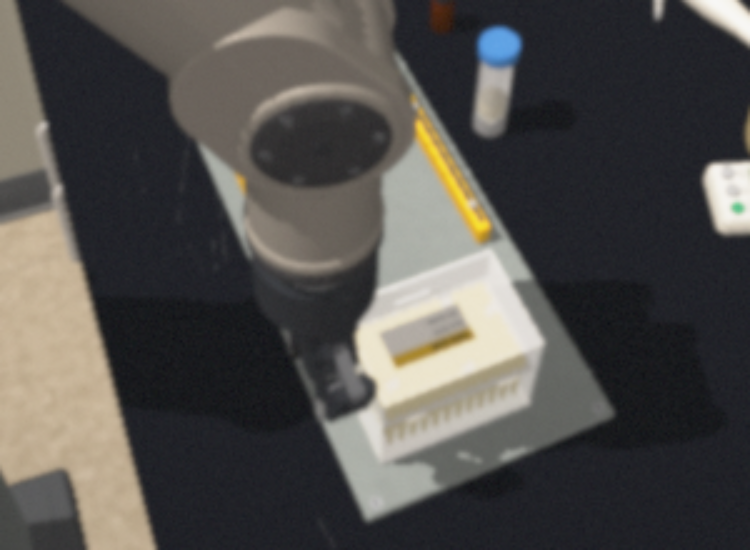

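The fingers stand just beside the box's +y wall, with the gripper above the rim. Next is a gentle sideways push.

Emit:
play_rows([
  [[0,0.04,0,0,0],[0,0.08,0,0,0],[0,0.095,0,0,0],[0,0.105,0,0,0],[0,0.115,0,0,0],[0,0.125,0,0,0],[0,0.135,0,0,0],[0,0.145,0,0,0],[0,0.155,0,0,0],[0,0.16,0,0,0],[0,0.16,0,0,0]],
])

```text
clock: 4.37
tcp_pos: [0.4286, -0.1915, 0.0463]
orientation: [-3.14, -0.1, -0.001]
contact_force: [0.4, 0.4, -0.4]
grip_width: 0.043
gripper_force: 0.2
```

```bash
cat >> h.py <<'E'
def boxdeck(names=("top","scene")):
    D=np.load("D.npy");c,s=np.cos(D[2]),np.sin(D[2]); out,it=boxfit(np.load("B.npy"),names)
    for n,(q,f) in out.items():
        e=q[:2]-D[:2]; print(n,f"cost {f:.1f} deck x {1e3*(e@[c,s]):.1f} y {1e3*(e@[-s,c]):.1f} yaw {np.degrees(q[2]-D[2])-180:.2f}")
    return out,it
E
python3 -c "
from h import *
st();boxdeck()"
```

```text
t 4.3667 deck [-196.9   70.5   46.3] ang -89.91 F [ 0.4  0.4 -0.4] w 0.04300814798905145 [ 0.45  0.36 -0.2   2.15  0.12  0.64 -1.33]
top cost 143.5 deck x -196.1 y -1.9 yaw -0.06
scene cost 956.2 deck x -196.6 y -2.1 yaw 1.74
both cost 1100.0 deck x -196.7 y -1.9 yaw 1.08
```

Emit:
play_rows([
  [[0,-0.1,0,0,0],[0,-0.15,0,0,0],[0,-0.15,0,-0.2,0],[0,-0.15,0,-0.4,0],[0,-0.15,0,-0.6,0],[0,-0.15,0,-0.72,0],[0,-0.15,0,-0.72,0]],
])

```text
clock: 5.15
tcp_pos: [0.4015, -0.1949, 0.1957]
orientation: [3.136, 0.099, 0.015]
contact_force: [0.5, -0.5, -0.2]
grip_width: 0.0428
gripper_force: 0.0
```

```bash
python3 -c "
from h import *
st();boxdeck();print(goto(-285,-1,.19,0))"
```

```text
t 5.15 deck [-198.6   97.9  195.7] ang -89.96 F [ 0.5 -0.5 -0.2] w 0.0427590891161051 [ 0.52  0.1  -0.22  2.07  0.03  0.97 -1.22]
top cost 9.2 deck x -197.4 y -0.2 yaw 0.25
scene cost 12.5 deck x -195.6 y -0.2 yaw 0.50
both cost 31.1 deck x -196.3 y 0.1 yaw 0.38
(array([ 0.5149,  0.4422, -0.0054]), np.float64(-0.9992), 'r', np.float64(0.5754708169569807))
```

The box is now centred and square, with y about 0 and yaw about 0.4°. Next I'll move behind it.

Emit:
play_rows([
  [[-0.5,0.515,0.442,0,-1],[-0.5,0.515,0.442,0,-1],[-0.5,0.515,0.442,0,-1],[-0.5,0.515,0.442,0,-1],[-0.5,0.515,0.442,0,-1],[-0.5,0.515,0.442,0,-1],[-0.5,0.515,0.442,0,-1],[-0.5,0.515,0.442,0,-1],[-0.5,0.515,0.442,0,-1],[-0.5,0.515,0.442,0,-1],[-0.5,0.515,0.442,0,-1],[-0.5,0.515,0.442,0,-1]],
])

```text
clock: 6.35
tcp_pos: [0.5054, -0.2746, 0.1879]
orientation: [-2.22, -2.218, 0.001]
contact_force: [0.6, 0.7, -0.9]
grip_width: 0.0638
gripper_force: 0.0
```

```bash
python3 -c "
from h import *
st();print(goto(-285,0,.045,0))"
```

```text
t 6.35 deck [-284.6   -1.   187.9] ang -3.61 F [ 0.6  0.7 -0.9] w 0.06376964187598108 [ 0.73  0.35 -0.42  1.78  0.16  1.05  0.24]
(array([-0.0038, -0.0024,  0.7148]), np.float64(-0.0401), 'r', np.float64(0.5746239995973115))
```

Emit:
play_rows([
  [[-0.5,0,0,0.15,-0.04],[-0.5,0,0,0.35,-0.04],[-0.5,0,0,0.55,-0.04],[-0.5,0,0,0.72,-0.04],[-0.5,0,0,0.72,-0.04],[-0.5,0,0,0.72,-0.04]],
])

```text
clock: 6.85
tcp_pos: [0.5043, -0.2739, 0.0438]
orientation: [-2.154, -2.278, 0.002]
contact_force: [0.1, -0.3, -0.6]
grip_width: 0.0642
gripper_force: 0.0
```

```bash
python3 -c "
from h import *
st();print(goto(-235,0,.044,0))"
```

```text
t 6.85 deck [-2.838e+02  1.000e-01  4.380e+01] ang -0.35 F [ 0.1 -0.3 -0.6] w 0.06417426000723346 [ 0.69  0.53 -0.39  1.9   0.27  0.78  0.21]
(array([ 2.441e-01, -8.000e-04, -2.000e-04]), np.float64(-0.0038), 'r', np.float64(0.5496425323269815))
```

Emit:
play_rows([
  [[-0.5,0.08,0,0,-0.004],[-0.5,0.14,0,0,-0.004],[-0.5,0.16,0,0,-0.004],[-0.5,0.18,0,0,-0.004],[-0.5,0.2,0,0,-0.004],[-0.5,0.22,0,0,-0.004],[-0.5,0.245,0,0,-0.004],[-0.5,0.27,0,0,-0.004],[-0.5,0.295,0,0,-0.004],[-0.5,0.32,0,0,-0.004],[-0.5,0.32,0,0,-0.004]],
])

```text
clock: 7.77
tcp_pos: [0.5028, -0.2097, 0.0462]
orientation: [-2.149, -2.29, -0.0]
contact_force: [-0.6, -0.2, -0.4]
grip_width: 0.0639
gripper_force: 0.0
```

```bash
python3 -c "
from h import *
st();boxdeck();print(goto(-100,0,.044,0))"
```

```text
t 7.7667 deck [-219.6   -2.4   46.2] ang 0.07 F [-0.6 -0.2 -0.4] w 0.06389668145787956 [ 0.6   0.49 -0.4   1.97  0.27  0.74  0.1 ]
top cost 7.4 deck x -166.5 y 1.5 yaw -0.08
scene cost 2021.5 deck x -169.6 y 12.7 yaw -19.09
both cost 2111.6 deck x -166.2 y 3.2 yaw -1.77
(array([ 0.6042, -0.011 ,  0.0103]), np.float64(-0.0001), 'r', np.float64(0.5012486198512194))
```

Emit:
play_rows([
  [[-0.5,0.04,0,0.01,0],[-0.5,0.09,0,0.01,0],[-0.5,0.14,0,0.01,0],[-0.5,0.19,0,0.01,0],[-0.5,0.24,0,0.01,0],[-0.5,0.29,0,0.01,0],[-0.5,0.34,0,0.01,0],[-0.5,0.39,0,0.01,0],[-0.5,0.43,0,0.01,0],[-0.5,0.47,0,0.01,0],[-0.5,0.5,0,0.01,0],[-0.5,0.5,0,0.01,0]],
])

```text
clock: 8.97
tcp_pos: [0.4968, -0.1097, 0.0443]
orientation: [-2.149, -2.291, -0.001]
contact_force: [0.3, 0.4, 1.0]
grip_width: 0.0642
gripper_force: 0.0
```

```bash
python3 -c "
from h import *
st();np.save('B.npy',np.load('B.npy')+[-.005,.14,0]);boxdeck(('top',));print(goto(0,0,.044,0))"
```

```text
t 8.9667 deck [-119.4   -2.5   44.3] ang 0.09 F [0.3 0.4 1. ] w 0.06417291211726901 [ 0.44  0.44 -0.43  2.05  0.28  0.7  -0.1 ]
top cost 8.8 deck x -66.6 y 0.8 yaw -0.08
both cost 8.8 deck x -66.6 y 0.8 yaw -0.08
(array([ 0.6044, -0.0121,  0.0013]), np.float64(0.0001), 'r', np.float64(0.48690709972433527))
```

Emit:
play_rows([
  [[-0.5,0.04,0,0,0],[-0.5,0.1,0,0,0],[-0.5,0.16,0,0,0],[-0.5,0.22,0,0,0],[-0.5,0.28,0,0,0],[-0.5,0.34,0,0,0],[-0.5,0.4,0,0,0],[-0.5,0.46,0,0,0],[-0.5,0.52,0,0,0],[-0.5,0.57,0,0,0],[-0.5,0.6,0,0,0],[-0.5,0.6,0,0,0]],
])

```text
clock: 10.07
tcp_pos: [0.4892, 0.0106, 0.0444]
orientation: [-2.148, -2.292, -0.001]
contact_force: [-0.6, -1.2, 0.3]
grip_width: 0.0638
gripper_force: 0.0
```

```bash
python3 -c "
from h import *
st();np.save('B.npy',np.load('B.npy')+[-.006,.12,0]);boxdeck(('top',));print(goto(62,0,.044,0))"
```

```text
t 10.0667 deck [ 1.1 -2.5 44.4] ang 0.15 F [-0.6 -1.2  0.3] w 0.06377442732375241 [ 0.23  0.42 -0.45  2.09  0.29  0.69 -0.35]
top cost 126.8 deck x 57.5 y 1.8 yaw 2.69
both cost 126.8 deck x 57.5 y 1.8 yaw 2.69
(array([ 0.3143, -0.0121,  0.0013]), np.float64(0.0003), 'r', np.float64(0.48819678161032043))
```

Emit:
play_rows([
  [[-0.5,0.03,0,0,0],[-0.5,0.06,0,0,0],[-0.5,0.09,0,0,0],[-0.5,0.12,0,0,0],[-0.5,0.15,0,0,0],[-0.5,0.18,0,0,0],[-0.5,0.21,0,0,0],[-0.5,0.24,0,0,0],[-0.5,0.26,0,0,0],[-0.5,0.27,0,0,0],[-0.5,0.27,0,0,0]],
])

```text
clock: 11.08
tcp_pos: [0.4861, 0.0629, 0.0443]
orientation: [-2.151, -2.29, -0.0]
contact_force: [-0.4, -0.2, -0.4]
grip_width: 0.0643
gripper_force: 0.2
```

```bash
python3 -c "
from h import *
st();np.save('B.npy',np.load('B.npy')+[-.003,.052,0]);out,it=boxdeck(('top',));p=it[0][0];cv2.imwrite('pics/near.png',cv2.resize(p['pixels'][180:320,200:400,::-1],None,fx=4,fy=4,interpolation=2))"
```

```text
t 11.0833 deck [53.5 -2.6 44.3] ang 0.03 F [-0.4 -0.2 -0.4] w 0.06427943405671399 [ 0.13  0.42 -0.46  2.09  0.29  0.69 -0.47]
top cost 510.5 deck x 111.8 y 3.2 yaw 2.26
both cost 510.5 deck x 111.8 y 3.2 yaw 2.26
```

View pics/near.png

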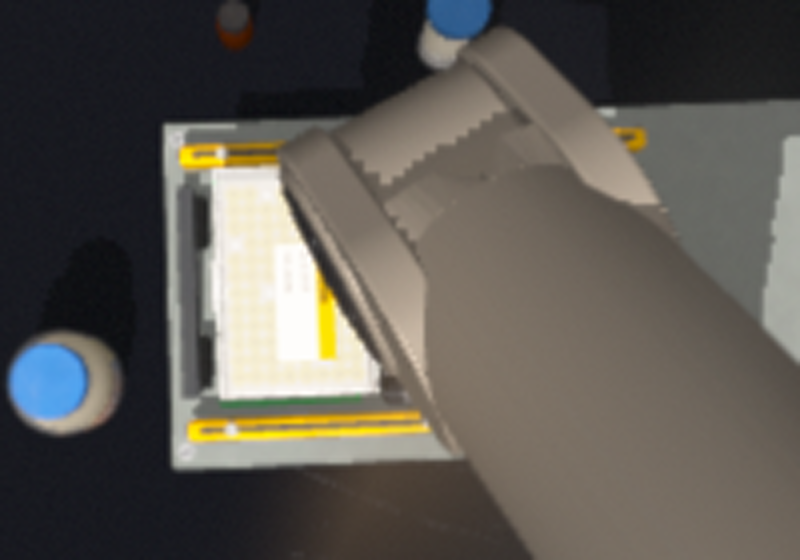

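The box is square, centred and just short of the bumpers: its front edge is at column ~215 and the bumpers at ~200. I'll close the rest slowly and watch the force.

Emit:
play_rows([
  [[-0.5,0.01,0,0,0],[-0.5,0.015,0,0,0],[-0.5,0.02,0,0,0],[-0.5,0.025,0,0,0],[-0.5,0.03,0,0,0],[-0.5,0.035,0,0,0],[-0.5,0.04,0,0,0],[-0.5,0.04,0,0,0]],
])

```text
clock: 11.85
tcp_pos: [0.4857, 0.07, 0.0444]
orientation: [2.151, 2.289, -0.0]
contact_force: [0.9, -3.0, 1.2]
grip_width: 0.0641
gripper_force: 1.3
```

Emit:
play_rows([
  [[-0.5,0.005,0,0,0],[-0.5,0.01,0,0,0],[-0.5,0.01,0,0,0]],
])

```text
clock: 12.1
tcp_pos: [0.4858, 0.0703, 0.0446]
orientation: [2.151, 2.287, -0.003]
contact_force: [0.5, -8.4, 5.1]
grip_width: 0.064
gripper_force: 3.8
```

```bash
python3 -c "
from h import *
st()"
```

```text
t 12.1 deck [60.8 -2.8 44.6] ang -0.05 F [ 0.5 -8.4  5.1] w 0.06397428963868348 [ 0.11  0.42 -0.46  2.09  0.3   0.69 -0.49]
```

Emit:
play_rows([
  [[-0.5,0.005,0,0,0],[-0.5,0.008,0,0,0],[-0.5,0.008,0,0,0],[-0.5,0.008,0,0,0]],
])

```text
clock: 12.43
tcp_pos: [0.4858, 0.0704, 0.0447]
orientation: [2.152, 2.285, -0.005]
contact_force: [0.1, -10.8, 7.7]
grip_width: 0.0644
gripper_force: 5.6
```

Emit:
play_rows([
  [[-0.5,-0.01,0,0,0],[-0.5,-0.02,0,0,0],[-0.5,-0.04,0,0,0],[-0.5,-0.08,0,0,0],[-0.5,-0.15,0,0,0],[-0.5,-0.25,0,0,0],[-0.5,-0.4,0,0,0],[-0.5,-0.4,-0.0,-0.2,0],[-0.5,-0.4,0,-0.4,0],[-0.5,-0.6,0,-0.6,0],[-0.5,-0.8,0,-0.7,0],[-0.5,-1,0,-0.7,0]],
])

```text
clock: 13.43
tcp_pos: [0.4993, -0.1119, 0.1863]
orientation: [2.144, 2.289, 0.007]
contact_force: [1.4, -0.2, -0.2]
grip_width: 0.064
gripper_force: 0.0
```

Emit:
play_rows([
  [[-0.5,-0.2,0,0,0],[-0.5,-0.4,0,0,0],[-0.5,-0.6,0,0,0],[-0.5,-0.8,0,0,0],[-0.5,-0.8,0,0,0],[-0.5,-0.8,0,0,0]],
])

```text
clock: 13.93
tcp_pos: [0.5058, -0.2748, 0.1813]
orientation: [-2.157, -2.283, 0.0]
contact_force: [-0.1, 0.0, -0.2]
grip_width: 0.0639
gripper_force: 0.0
```

```bash
python3 -c "
from h import *
st();out,it=boxdeck();p=it[0][0];a=cv2.resize(p['pixels'][190:310,200:390,::-1],None,fx=4,fy=4,interpolation=2);cv2.imwrite('pics/home_t.png',a)
p=it[1][0];a=cv2.resize(p['pixels'][160:310,180:350,::-1],None,fx=4,fy=4,interpolation=2);cv2.imwrite('pics/home_s.png',a)"
```

```text
t 13.9333 deck [-284.7   -1.3  181.3] ang -0.32 F [-0.1  0.  -0.2] w 0.06387327908506445 [ 0.68  0.35 -0.36  1.79  0.14  1.03  0.32]
top cost 19.1 deck x 113.4 y -0.0 yaw 0.57
scene cost 25.5 deck x 115.1 y -0.2 yaw 0.13
both cost 49.5 deck x 114.0 y -0.1 yaw 0.20
```

View pics/home_t.png

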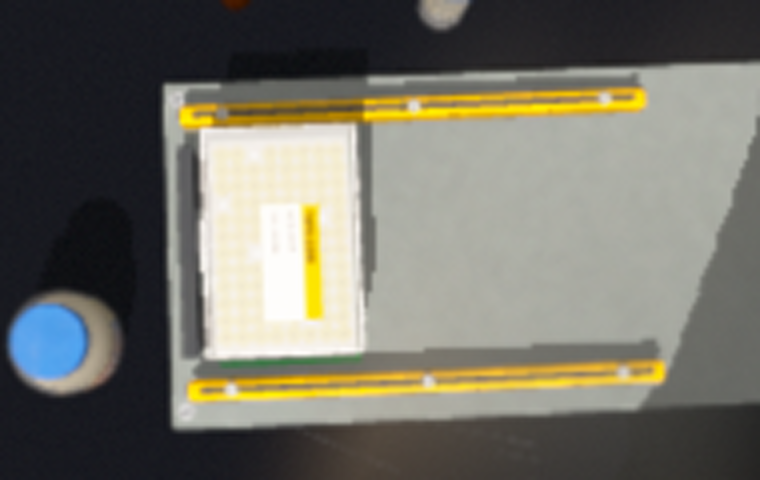

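View pics/home_s.png

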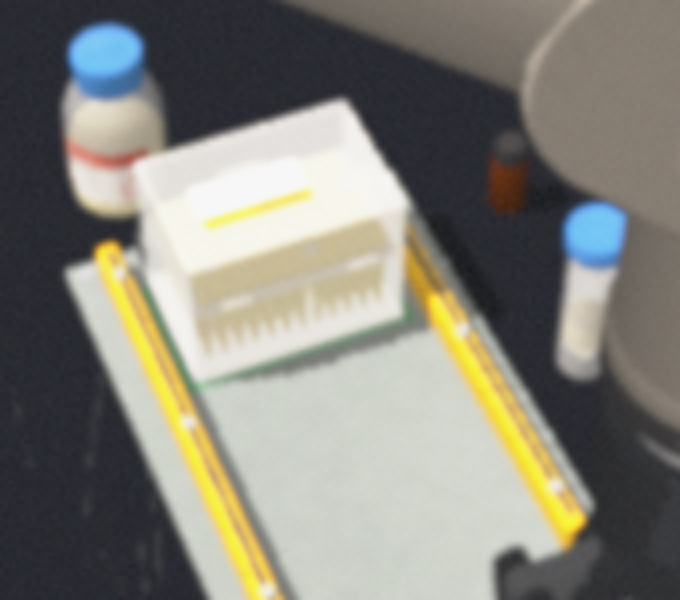

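The box looks home, centred and flat. Because the last press was above bumper height, I'll do one gentle, lower nudge to confirm it is fully seated.

```bash
python3 -c "
from h import *
print(goto(0,0,.18,0),goto(0,0,.038,0))"
```

```text
(array([ 1.3999, -0.0109,  0.0112]), np.float64(0.0016), 'r', np.float64(0.48690709972433527)) (array([ 1.3993, -0.011 ,  0.7212]), np.float64(0.0016), 'r', np.float64(0.48690709972433527))
```

Emit:
play_rows([
  [[-0.5,0.2,0,0.1,0],[-0.5,0.4,0,0.2,0],[-0.5,0.6,0,0.35,0],[-0.5,0.8,0,0.5,0],[-0.5,0.95,0,0.6,0],[-0.5,1,0,0.72,0],[-0.5,1,0,0.72,0],[-0.5,1,0,0.72,0]],
])

```text
clock: 14.8
tcp_pos: [0.4927, -0.069, 0.0369]
orientation: [-2.142, -2.293, 0.002]
contact_force: [-0.2, 0.5, 0.8]
grip_width: 0.0645
gripper_force: 0.0
```

```bash
python3 -c "
from h import *
st();print(goto(50,-1,.038,0))"
```

```text
t 14.8 deck [-78.6  -1.1  36.9] ang 0.35 F [-0.2  0.5  0.8] w 0.06449033138795976 [ 0.35  0.44 -0.4   2.08  0.27  0.68 -0.16]
(array([ 0.6428,  0.0036, -0.0047]), np.float64(0.0039), 'r', np.float64(0.4883304377647303))
```

Emit:
play_rows([
  [[-0.5,0.1,0.004,0,0.004],[-0.5,0.22,0.004,0,0.004],[-0.5,0.34,0.004,0,0.004],[-0.5,0.46,0.004,0,0.004],[-0.5,0.55,0.004,0,0.004],[-0.5,0.61,0.004,0,0.004],[-0.5,0.64,0.004,0,0.004],[-0.5,0.66,0.004,0,0.004],[-0.5,0.675,0.004,0,0.004],[-0.5,0.685,0.004,0,0.004],[-0.5,0.69,0.004,0,0.004],[-0.5,0.69,0.004,0,0.004]],
])

```text
clock: 15.8
tcp_pos: [0.4868, 0.065, 0.0381]
orientation: [2.16, 2.281, -0.0]
contact_force: [0.4, 0.1, 0.1]
grip_width: 0.0637
gripper_force: 0.0
```

```bash
python3 -c "
from h import *
st();print(goto(61,-1,.038,0))"
```

```text
t 15.8 deck [55.5 -3.5 38.1] ang -0.43 F [0.4 0.1 0.1] w 0.06373325227606472 [ 0.09  0.43 -0.42  2.09  0.28  0.67 -0.47]
(array([ 0.0273, -0.0126,  0.0005]), np.float64(-0.0047), 'r', np.float64(0.48911014544988374))
```

Emit:
play_rows([
  [[-0.5,0.005,0,0,-0.004],[-0.5,0.01,0,0,-0.004],[-0.5,0.015,0,0,-0.004],[-0.5,0.02,0,0,-0.004],[-0.5,0.023,0,0,-0.004],[-0.5,0.023,0,0,-0.004]],
])

```text
clock: 16.3
tcp_pos: [0.4864, 0.0698, 0.038]
orientation: [2.152, 2.289, -0.001]
contact_force: [0.1, -2.4, -0.4]
grip_width: 0.0638
gripper_force: 0.7
```

Emit:
play_rows([
  [[-0.5,0.002,0,0,0],[-0.5,0.004,0,0,0],[-0.5,0.004,0,0,0]],
])

```text
clock: 16.55
tcp_pos: [0.4864, 0.07, 0.0381]
orientation: [2.152, 2.288, -0.002]
contact_force: [0.7, -4.2, 3.0]
grip_width: 0.064
gripper_force: 2.5
```

```bash
python3 -c "
from h import *
st()"
```

```text
t 16.55 deck [60.5 -3.4 38.1] ang -0.05 F [ 0.7 -4.2  3. ] w 0.06396313025364447 [ 0.08  0.43 -0.43  2.09  0.28  0.67 -0.47]
```

Contact came at the same place (60.5 mm), so the box is seated. I'll back off slowly.

Emit:
play_rows([
  [[-0.5,-0.003,0,0,0],[-0.5,-0.006,0,0,0],[-0.5,-0.01,0,0,0],[-0.5,-0.02,0,0,0],[-0.5,-0.05,0,0,0],[-0.5,-0.15,0,0,0],[-0.5,-0.3,0,0,0],[-0.5,-0.4,0,-0.2,0],[-0.5,-0.5,0,-0.4,0],[-0.5,-0.7,0,-0.6,0],[-0.5,-0.9,0,-0.7,0],[-0.5,-1,0,-0.7,0]],
])

```text
clock: 17.55
tcp_pos: [0.5004, -0.1292, 0.1816]
orientation: [2.146, 2.289, 0.005]
contact_force: [0.9, 0.2, -0.6]
grip_width: 0.0643
gripper_force: 0.0
```

Emit:
play_rows([
  [[-0.5,-0.2,0,0,0],[-0.5,-0.4,0,0,0],[-0.5,-0.6,0,0,0],[-0.5,-0.7,0,0,0],[-0.5,-0.7,0,0,0],[-0.5,-0.7,0,0,0]],
])

```text
clock: 18.05
tcp_pos: [0.5068, -0.2697, 0.1776]
orientation: [-2.155, -2.285, -0.0]
contact_force: [0.1, 0.9, -0.3]
grip_width: 0.0641
gripper_force: 0.0
```

```bash
python3 -c "
from h import *
st();boxdeck()"
```

```text
t 18.05 deck [-279.8   -2.7  177.6] ang -0.19 F [ 0.1  0.9 -0.3] w 0.06414402394634947 [ 0.65  0.35 -0.34  1.8   0.13  1.02  0.32]
top cost 8.6 deck x 112.9 y 0.4 yaw 0.42
scene cost 5.9 deck x 115.0 y -0.7 yaw 1.09
both cost 20.6 deck x 113.6 y -0.1 yaw 0.19
```

```bash
python3 -c "
from h import *
print(r.hand_in())"
```

```text
the job is handed in; nothing more can be done
None
```

The tip box is pushed up against the end bumpers: a second, gentler push stopped at the same place, and the final camera fit shows it centred and square to within about 1°. I kept the fingertips above the rail tops, saw no sign of rail contact, retracted the arm clear, and handed the job in after about 18 s; no verdict was returned.

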